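# Open the tumbling barrel

### The arm

A 6-joint arm with a two-finger parallel gripper is mounted at the origin on the work surface. World frame = base frame: x ahead of the robot, y to its left, z up, the work surface at z = 0. Lengths are in m, angles in rad, forces in N, time in s.
With the tool pointing down it reaches from about 0.425 to 1.125 m from the base axis. Payload 14.9 kg.
Tool frame: the origin (TCP) lies on the centre line of the jaws, within the pads' length; the fingertips stand 22 mm ahead of it and the grasp point (between the pads) lies 3 mm ahead of it (bot.nose_length is the distance from the TCP to the fingertips, in m); z points along the fingers, x is the direction in which the jaws open and shut, and the axes are right-handed (so a half turn about z gives the same grasp; the last joint's range is limited). The gripper opens to 91 mm and grips with 3 to 60 N. Pads are 32 mm wide; open, the fingers measure 118 mm over their backs; the gripper's body (76 mm by 178 mm) begins 60 mm behind the grasp point.
Start: joints at [1.294, 0.379, 1.734, -0, 1.028, -0.033], TCP at [0.169, 0.679, 0.236] pointing down, gripper open.
Joint ranges: [-2.77, 2.77], [-0.74, 2.19], [0, 2.66], [-1.06, 4.2], [0.31, 2.87], [-3.08, 3.08]. Speed limits (rad/s): [1.89, 1.89, 2.39, 3.14, 3.14, 3.14].

### API

Orientations are given as a unit quaternion [x, y, z, w].
In Python, from plant import bot, grip, camera, hand_in, models gives the robot as it stands. The module is installed in compiled form; this text tells all that it offers. Calls block until the motion is done:
- bot.move_pose(position, orientation): joint-space move of the TCP to a pose.
- bot.servo_line(position, rot=None, vel=0.15): straight line of the TCP; rot=None keeps the orientation; vel is the mean speed in m/s.
- bot.goto_joints(angles): joint-space move.
- grip(opening): opening from 0.0 (shut) to 1.0 (fully open); the grip force is fixed at half the most; returns when the fingers have stopped.
- bot.wait(seconds).
- bot.solve_ik(position, orientation): joint angles nearest the present ones, or None.
- camera(name): name is "scene" or "side" or "wrist"; returns a dict with "img" (420x560x3 uint8, red, green, blue), "fx", "fy", "cx", "cy" (pixels), "D" ([k1, k2, p1, p2, k3] as OpenCV has them; the pictures are not rectified), "rvec" (rotation vector, rad) and "tvec" (3), from world to camera coordinates, as OpenCV has them; the wrist camera has in their place "hand_eye" (4x4, takes a point from camera to tool coordinates, whose origin is the TCP and whose axes are the tool frame's). Camera axes: x right, y down, z forward; pixel columns grow to the right and rows downward; lengths in m; the calibration is good to about 2 mm. A picture is of the moment at which its call begins: read the wrist's pose just before it. There is no depth.
A pose or a line that the arm cannot do raises bot.Unreachable and nothing moves.
- hand_in(): hands the job in, once; it reports no verdict.
Trained networks look in a picture, given as the dict that the camera call returned (one of the last four; its "shot" number tells which), for a name from the list of things; names that differ only in an ending like _2 or _b are one class to them, and where a whole thing is asked for, a point or a joint stands for the part that bears it (a point fixed in the world has none). Each returns a list of dicts, best first, with "score" (0 to 1); they miss things now and then, are a little off and sometimes report something else, mostly with a low value. They report only what shows in the picture. A call takes as long as a camera call. They do not tell look-alikes from the thing itself.
- models.look_for(target, picture): "pixel" ([column, row] in pixels, amid what is visible of it).
Readings, each from a call of its own:
- bot.read_clock(): time.
- bot.read_q(): joint angles.
- bot.read_qd(): joint speeds.
- bot.read_effort(): joint torques, N m.
- bot.read_tool_pos(): TCP position.
- bot.read_orientation(): TCP orientation.
- bot.read_contact_force(): force on the tool from outside, world axes, zero at the start.
- bot.read_ft_torque(): the same for the moment, N m.
- bot.read_grip_width(): opening from 0.0 (shut) to 1.0 (fully open).
Only numpy, scipy, OpenCV 4.12 (cv2) and the standard library are available. Lean on these libraries where they do the work, as an engineer would, in place of code of your own. Each camera call takes 0.05 s, during which the arm holds its last target.

### The job

First swing the red-posted cam lever to clamp the tumbling barrel: just far enough that the pad holds it firmly, without overrunning. Then push the blue lid's bar round until its lugs stand in the collar's yellow-marked slots, lift the lid free and set it down flat, right way up, inside the green tray. Leave the barrel standing clamped in its stand and the other things on the bench where they are.

Things in the scene. Friction and masses are not known exactly. Their poses are not given: they have to be found in the camera images.
- stand: Fixed clamp stand: green base plate 130 x 250 x 12 mm; origin on the work surface under the middle of the clamped barrel. Its own +y runs from a fixed steel V jaw (at y = -45 to -84 mm) to the sliding black pad and the cam lever (pivot at y = +115 mm). The jaws' tops are 54 mm above the work surface.
- pad: Black rubber pad 50 mm wide, 34 mm high that the cam drives towards the stand's -y against the barrel; 8 mm of advance per rad of lever. The pad is sprung, so clamping force grows by about 60 N per rad once it grips. Its body origin is not at the pad.
- cam_lever (a joint): Cam lever angle, rad, about an upright axis, growing counter-clockwise from above: 0 = along the stand's +y, 1.57 = along its -x, range 0 to 1.9. Starts at 0.3 to 0.6. The gap is taken up at about 1.0; 1.2 to 1.45 holds the barrel firmly (aim 1.3); beyond 1.6 is overrun and dents it. Stays where left; takes 4 to 7 N at the post.
- lever_post (a point): Upright red post (18 mm diameter, from 41 to 116 mm above the work surface) at the end of the lever, 90 mm from the pivot; this point is on its axis, 85 mm above the work surface. The lever's flat arm is below 41 mm.
- lever_pivot (a point): Point on the lever's pivot axis, at the same height as lever_post (nothing is there above 45 mm).
- barrel: Grey barrel of gold wheels, 100 mm diameter, 62 mm high, loose (0.8 kg) on the 12 mm base plate; origin at the centre of its underside. Its top rim (4 mm thick, 76 mm opening) has two opposite slots, 30 mm wide, along its own +x and -x, marked yellow on the collar. Under the rim, stops 80 degrees counter-clockwise of each slot limit the lugs. Clamping shifts it up to 4 mm, centred on the stand's origin.
- lid: Blue lid, 0.25 kg, loose; origin at the centre of its underside, 50 mm above the barrel's when closed. Two lugs (18 mm wide, to 44 mm from centre, 6 mm thick) lie along its +x and -x, hidden under the rim. It starts 40 to 75 degrees clockwise (from above) of the slots: turn counter-clockwise until its x axis is along the barrel's x, either way round, within 6 degrees. No stop there; overshoot can be pushed back.
- lid_bar (a point): Centre of the bar on top of the lid: blue, 120 mm long, 12 wide, 24 high, yellow ends, along the lid's x, right above the lugs. The point is half-way up the bar, 28 mm above the lid's underside. When closed, the bar's underside is 4 mm above the rim. A 28 mm hub is under its middle. Pushing the bar's side near an end turns the slippery lid easily (under 2 N); pinch across its width to lift.
- green_tray: Fixed shallow green tray, 170 x 170 x 22 mm outside, walls and floor 4 mm; origin at the centre of its underside. It stands to the left or the right of the stand; a white box of gold wheels stands on the other side.
- wheel_a: Loose gold wheel, 24 mm diameter, 9 mm high; origin at its underside. Bystander.
- wheel_b: Loose gold wheel as wheel_a. Bystander.
- wheel_c: Loose gold wheel as wheel_a. Bystander.
- washer_jar: Pale jar with a white cap, 60 mm diameter, 80 mm tall; origin at its underside. Bystander.
- mallet_grip (a point): Handle of a hammer lying on the bench. Bystander.
- spanner_grip (a point): Handle of a spanner lying on the bench. Bystander.
Things that resemble listed ones, but are neither listed nor needed, are in the scene too. What is meant by the lid is not turquoise, and is the smaller of those in its own colour.

How it is judged:
On the way, in this order (a step that is already met when the one before it is completed fails the run):
1. the barrel is clamped: lever between 1.08 and 1.65 rad, pad pressing on the barrel with over 3 N (value of joint cam_lever between 1.08 and 1.65 rad and contact force between pad and barrel above 3 N), for 0.3 s.
2. the lid is turned so that its lugs stand in the slots (within 0.17 rad) (angle between the x axis of lid and the x axis of barrel, either way round below 0.17 rad), for 0.2 s.
3. the lid is lifted clear of the barrel (z of lid in the frame of barrel above 0.075 m), for 0.2 s.
At the end, for the whole second after the job is handed in: The lid lies right way up and flat (within 0.12 rad) at rest on the green tray's floor, its centre within 60 mm of the tray's centre along each of the tray's sides; the barrel stands upright within 10 mm of its place in the stand, still clamped (lever 1.08 to 1.65 rad, pad pressing with over 3 N) (all of step 1 and x of lid_bar in the frame of green_tray between -0.06 and 0.06 m and y of lid_bar in the frame of green_tray between -0.06 and 0.06 m and z of lid_bar in the frame of green_tray between 0.023 and 0.041 m and angle between lid's own z axis and vertical below 0.12 rad and linear speed of lid below 0.02 m/s and angle between barrel's own z axis and vertical below 0.08 rad and horizontal distance between barrel and stand below 0.01 m); the robot touches nothing.
It fails at once if the cam lever is overrun (past 1.65 rad), denting the barrel (value of joint cam_lever above 1.65 rad).
It fails at once if a bystander (gold wheel, jar, hammer or spanner) is pushed more than 40 mm from its place (distance of any of wheel_a, wheel_b, wheel_c, washer_jar, mallet_grip, spanner_grip from where it was at the start of the episode above 0.04 m).
It also fails if it takes over 72 s, if anything falls off the work surface, if the arm or the gripper's body presses on something with over 40 N, if the wrist force passes 120 N, or if a joint passes its speed limit or range.

## Working session

There is one attempt and no reset: what is moved stays moved. The work goes in short steps, each a Python script; the robot and the scene stay as the last script left them, time stands still between calls to the robot, and variables do not carry over. Pictures are saved under pics/ and viewed, and the job is handed in when it is done.

```bash
mkdir -p pics; ls
python3 - <<'E'
from plant import bot, grip, camera, models
import cv2,numpy as np
for n in ["scene","side","wrist"]:
    c=camera(n); cv2.imwrite(f"pics/{n}0.png",c["img"][:,:,::-1])
    print(n,[round(float(c[k]),1) for k in("fx","fy","cx","cy")],c["D"],c.get("rvec"),c.get("tvec"),c.get("hand_eye"))
    for t in ["stand","pad","cam_lever","lever_post","barrel","lid","lid_bar","green_tray"]:
        print(t,[(np.round(d["pixel"]).tolist(),round(d["score"],2)) for d in models.look_for(t,c)][:4])
print(bot.read_clock())
E
```

```text
pics
scene [433.7, 433.7, 275.9, 212.0] [-0.07539806  0.          0.          0.          0.        ] [ 1.5675965   1.70530395 -0.9424087 ] [ 0.04647511 -0.25556961  1.49251569] None
stand [([348.0, 228.0], 0.16)]
pad [([309.0, 239.0], 0.69)]
cam_lever [([346.0, 231.0], 0.67)]
lever_post [([355.0, 227.0], 0.65), ([308.0, 240.0], 0.63)]
barrel [([284.0, 243.0], 0.78)]
lid [([280.0, 193.0], 0.94), ([276.0, 224.0], 0.86), ([202.0, 223.0], 0.77)]
lid_bar [([280.0, 192.0], 0.97), ([276.0, 220.0], 0.77), ([200.0, 222.0], 0.64), ([431.0, 282.0], 0.6)]
green_tray [([433.0, 232.0], 0.84)]
side [381.3, 381.3, 285.2, 204.7] [0.01680086 0.         0.         0.         0.        ] [ 2.15409721 -0.78080264  0.35556319] [-0.46744465  0.32274665  0.60316125] None
stand [([262.0, 225.0], 0.96)]
pad []
cam_lever [([343.0, 197.0], 0.72), ([231.0, 188.0], 0.59)]
lever_post [([229.0, 189.0], 0.76)]
barrel [([281.0, 218.0], 0.87)]
lid [([315.0, 296.0], 0.87), ([209.0, 275.0], 0.72), ([284.0, 203.0], 0.69)]
lid_bar [([315.0, 292.0], 0.83), ([283.0, 202.0], 0.77), ([208.0, 275.0], 0.72)]
green_tray [([175.0, 173.0], 0.67)]
wrist [366.4, 366.4, 280.3, 209.7] [0.00159451 0.         0.         0.         0.        ] None None [[ 9.99999861e-01 -1.96280949e-04 -4.90181297e-04 -5.15455776e-04]
 [ 3.26862307e-04  9.59198988e-01  2.82731665e-01 -7.99016121e-02]
 [ 4.14686564e-04 -2.82731786e-01  9.59198918e-01 -1.49650149e-01]
 [ 0.00000000e+00  0.00000000e+00  0.00000000e+00  1.00000000e+00]]
stand []
pad []
cam_lever []
lever_post []
barrel []
lid []
lid_bar []
green_tray []
1.35
```

View pics/scene0.png

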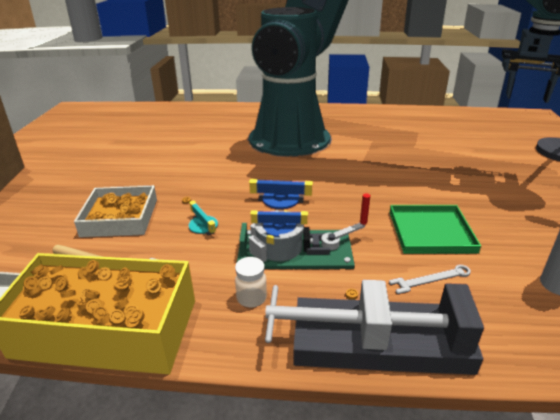

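View pics/side0.png

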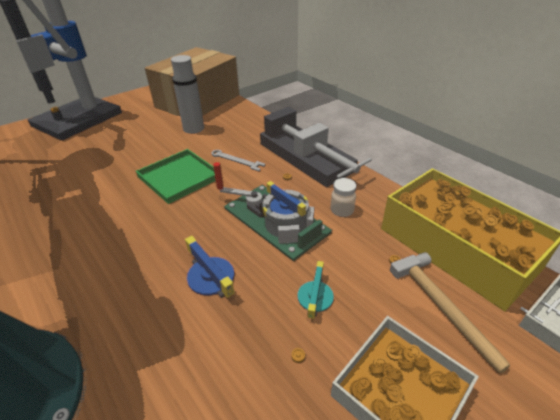

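```bash
cat > h.py <<'E'
import cv2,numpy as np
def ray(c,px,T=None):
    K=np.array([[c["fx"],0,c["cx"]],[0,c["fy"],c["cy"]],[0,0,1.]])
    u=cv2.undistortPoints(np.array([[px]],float),K,np.array(c["D"],float))[0,0]
    d=np.array([u[0],u[1],1.])
    if T is None:
        R=cv2.Rodrigues(np.array(c["rvec"],float))[0]; t=np.array(c["tvec"],float).ravel()
        return -R.T@t, R.T@d
    return T[:3,3],T[:3,:3]@d
def atz(c,px,z,T=None):
    o,d=ray(c,px,T); return (o+d*(z-o[2])/d[2])
def tri(rs):
    A=0;b=0
    for o,d in rs:
        d=d/np.linalg.norm(d);P=np.eye(3)-np.outer(d,d);A=A+P;b=b+P@o
    return np.linalg.solve(A,b)
def proj(c,p,T=None):
    K=np.array([[c["fx"],0,c["cx"]],[0,c["fy"],c["cy"]],[0,0,1.]])
    if T is None: rv,tv=np.array(c["rvec"],float),np.array(c["tvec"],float)
    else:
        M=np.linalg.inv(T); rv=cv2.Rodrigues(M[:3,:3])[0]; tv=M[:3,3]
    return cv2.projectPoints(np.array(p,float).reshape(-1,1,3),rv,tv,K,np.array(c["D"],float))[0][:,0]
def wristT(bot,c,pos=None,q=None):
    from scipy.spatial.transform import Rotation as R
    T=np.eye(4);T[:3,:3]=R.from_quat(q).as_matrix();T[:3,3]=pos
    return T@np.array(c["hand_eye"])
E
python3 - <<'E'
from plant import camera
import pickle
from h import *
c=camera("scene");s=camera("side");pickle.dump((c,s),open("cs.pkl","wb"))
for a,b,n in [((276,221),(283,202),"bar"),((355,226),(229,189),"post"),((280,193),(209,275),"lid2?")]:
    print(n,tri([ray(c,a),ray(s,b)]))
for px in [(280,193),(276,221),(202,223)]: print(px,atz(c,px,.09))
for px in [(315,292),(283,202),(208,275)]: print(px,atz(s,px,.09))
print(ray(c,(0,0))[0],ray(s,(0,0))[0])
for n,d in (("scene",c),("side",s)):
    x0,y0=(160,140) if n=="scene" else (140,120)
    cv2.imwrite(f"pics/{n}_z.png",cv2.resize(d["img"][y0:y0+150,x0:x0+200,::-1],None,fx=4,fy=4,interpolation=2))
E
```

```text
bar [0.62075287 0.01739973 0.07967124]
post [0.57767121 0.18738387 0.04163019]
lid2? [0.40179647 0.00114895 0.01538844]
(280, 193) [0.52563287 0.01401018 0.09      ]
(276, 221) [0.64090048 0.01551521 0.09      ]
(202, 223) [ 0.65885462 -0.13854603  0.09      ]
(315, 292) [ 0.4990618  -0.21232295  0.09      ]
(283, 202) [0.61263563 0.01349195 0.09      ]
(208, 275) [ 0.37622198 -0.05994102  0.09      ]
[1.38733243 0.09460213 0.60119714] [ 0.19999567 -0.49872638  0.63067196]
```

View pics/scene_z.png

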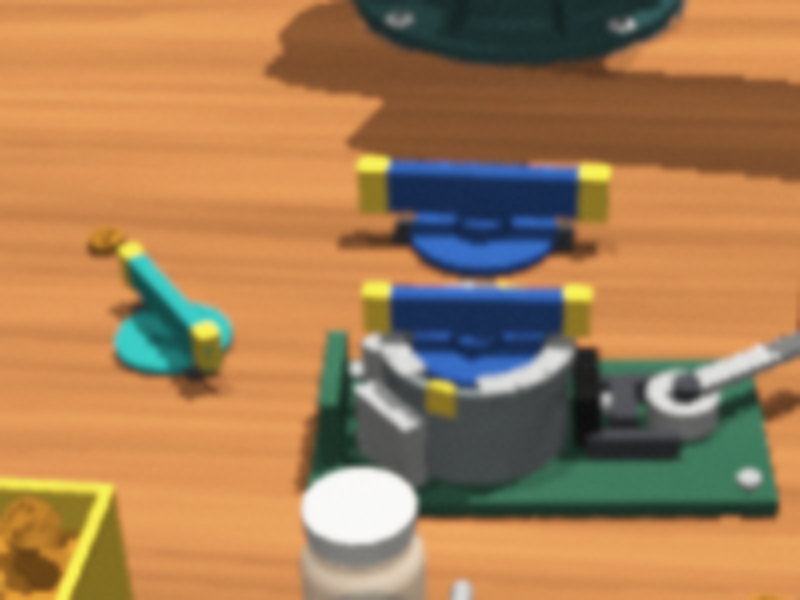

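View pics/side_z.png

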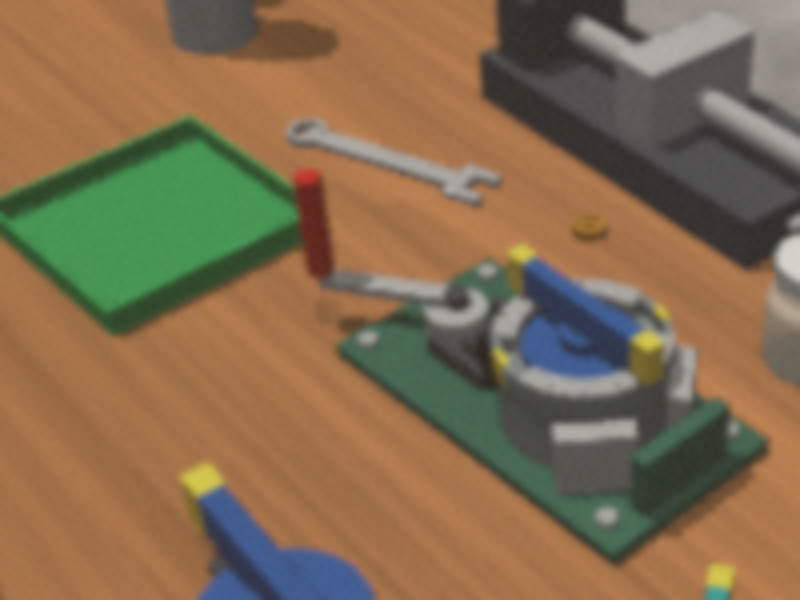

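```bash
cat >> h.py <<'E'
from scipy.spatial.transform import Rotation as Rot
def qyaw(a):  # tool x at angle a from world x, z down
    x=np.array([np.cos(a),np.sin(a),0]);z=np.array([0,0,-1.]);y=np.cross(z,x)
    return Rot.from_matrix(np.c_[x,y,z]).as_quat()
E
cat > look.py <<'E'
import sys,pickle
from plant import bot,camera,models
from h import *
def look(name):
    p=bot.read_tool_pos();q=bot.read_orientation();c=camera("wrist");T=wristT(bot,c,p,q)
    pickle.dump((c,T),open(f"{name}.pkl","wb"))
    cv2.imwrite(f"pics/{name}.png",c["img"][:,:,::-1]); return c,T
E
python3 - <<'E'
from look import *
print(bot.read_orientation(), Rot.from_quat(bot.read_orientation()).as_matrix().round(2).tolist())
for a in (np.pi/2,-np.pi/2):
    print(a,bot.solve_ik([.57,.07,.35],qyaw(a)))
bot.move_pose([.57,.07,.35],qyaw(np.pi/2))
c,T=look("w1")
for t in ["lever_post","barrel","lid_bar","green_tray","pad","wheel_a"]:
    print(t,[(np.round(d["pixel"]).tolist(),round(d["score"],2)) for d in models.look_for(t,c)][:4])
print(bot.read_clock())
E
```

```text
[ 7.87854657e-01  6.15861217e-01 -1.38847684e-05  1.27174011e-05] [[0.24, 0.97, -0.0], [0.97, -0.24, -0.0], [-0.0, 0.0, -1.0]]
1.5707963267948966 [ 8.16116409e-02  5.92747879e-02  1.90757995e+00 -4.44089210e-16
  1.17473792e+00 -1.48918469e+00]
-1.5707963267948966 [ 8.16116409e-02  5.92747879e-02  1.90757995e+00 -4.44089210e-16
  1.17473792e+00  1.65240797e+00]
lever_post [([355.0, 182.0], 0.6)]
barrel [([243.0, 188.0], 0.85), ([360.0, 183.0], 0.74), ([55.0, 260.0], 0.67)]
lid_bar [([240.0, 215.0], 0.81), ([226.0, 35.0], 0.6), ([94.0, 137.0], 0.59)]
green_tray [([502.0, 130.0], 0.83)]
pad [([292.0, 202.0], 0.89)]
wheel_a [([29.0, 51.0], 0.79), ([348.0, 287.0], 0.73), ([478.0, 248.0], 0.71)]
4.4083
```

View pics/w1.png

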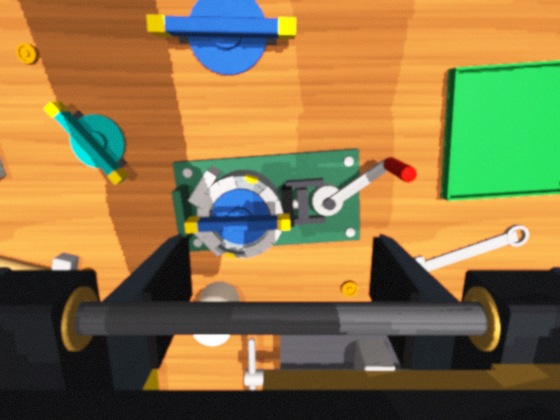

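Run:
```python
import cv2
i=cv2.imread("pics/w1.png")
cv2.imwrite("pics/w1z.png",cv2.resize(i[140:265,165:425],None,fx=3,fy=3,interpolation=2))
```

```text
(no output)
```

View pics/w1z.png

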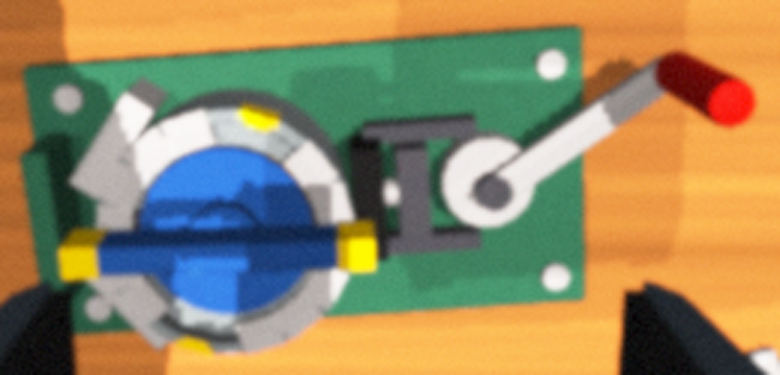

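Run:
```python
import pickle
from h import *
c,T=pickle.load(open("w1.pkl","rb")); sc,ss=pickle.load(open("cs.pkl","rb"))
f=lambda u,v:(165+u/3-.33,140+v/3-.33)
for n,uv,z in [("corner -x-y",(25,68),.012),("corner -x+y",(580,28),.012),("corner +x+y",(583,297),.012),("pivot",(492,190),.045),("posttop",(731,101),.116),("postbase",(668,70),.045),("slot-",(258,117),.07),("slot+",(195,345),.07),("barL",(78,255),.09),("barR",(358,248),.09),("bolt",(552,65),.014),("bolt",(556,277),.014),("bolt",(68,99),.014),("bolt",(98,308),.014)]:
    print(n,atz(c,f(*uv),z,T).round(4))
print("post tri",tri([ray(c,f(731,101),T),ray(ss,(217,164))]), tri([ray(c,f(731,101),T),ray(sc,(366,195))]))
# tray corners z .022
for p in [(453,68),(444,200)]: print(atz(c,p,.022,T).round(3))
for p in [(391,208),(441,207),(477,246),(401,249)]: print("s",atz(sc,p,.022).round(3))
for p in [(138,174),(187,151),(218,172),(169,198)]: print("side",atz(ss,p,.022).round(3))
```

```text
corner -x-y [ 0.5676 -0.0736  0.012 ]
corner -x+y [0.5498 0.1726 0.012 ]
corner +x+y [0.6764 0.1816 0.012 ]
pivot [0.6148 0.1321 0.045 ]
posttop [0.5627 0.2056 0.116 ]
postbase [0.5631 0.2032 0.045 ]
slot- [0.5779 0.0345 0.07  ]
slot+ [0.6759 0.0057 0.07  ]
barL [ 0.629  -0.0359  0.09  ]
barR [0.6261 0.0742 0.09  ]
bolt [0.5659 0.1607 0.014 ]
bolt [0.6656 0.1679 0.014 ]
bolt [ 0.5812 -0.0549  0.014 ]
bolt [ 0.6813 -0.0479  0.014 ]
post tri [0.56325864 0.20588528 0.11464155] [0.56300483 0.20598733 0.11438038]
[0.45  0.28  0.022]
[0.617 0.29  0.022]
s [0.466 0.284 0.022]
s [0.453 0.409 0.022]
s [0.609 0.453 0.022]
s [0.631 0.284 0.022]
side [0.436 0.431 0.022]
side [0.597 0.45  0.022]
side [0.61  0.296 0.022]
side [0.452 0.278 0.022]
```

```bash
cat > g.py <<'E'
import numpy as np
piv=np.array([.6148,.1321]);yaw=.072
def post(phi,r=.09):
    th=np.pi/2+yaw+phi
    return piv+r*np.array([np.cos(th),np.sin(th)]), th-np.pi/2
E
python3 - <<'E'
from look import *
from g import *
from plant import grip
p,a=post(.54); print(p)
p=np.array([.563,.2058])
bot.move_pose([*p,.2],qyaw(a)); grip(.5)
bot.servo_line([*p,.087],vel=.15)
print(bot.read_contact_force().round(1) if hasattr(bot.read_contact_force(),'round') else bot.read_contact_force())
grip(.27); print(bot.read_contact_force(),bot.read_grip_width(),bot.read_clock())
for phi in np.arange(.62,1.15,.1):
    p,a=post(phi); bot.servo_line([*p,.087],rot=qyaw(a),vel=.08)
    print(round(phi,2),np.round(bot.read_contact_force(),1),np.round(bot.read_tool_pos(),3))
c,T=look("w2"); s=camera("scene"); cv2.imwrite("pics/s2.png",s["img"][:,:,::-1])
print(bot.read_clock())
E
```

```text
[0.5630945  0.20576506]
[ 0.4 -0.2  0.6]
[-0.37404086  0.57403622  0.19112061] 0.26958594305725175 7.75
0.62 [ 0.  -1.2  0.2] [0.557 0.201 0.087]
0.72 [ 0.3  0.7 -0.4] [0.551 0.195 0.087]
0.82 [0.1 0.7 0.5] [0.545 0.189 0.087]
0.92 [ 0.8 -0.3  0. ] [0.54  0.181 0.087]
1.02 [-0.2 -0.3 -0.4] [0.535 0.174 0.087]
1.12 [ 0.1 -0.  -0.3] [0.531 0.166 0.087]
9.3917
```

View pics/w2.png

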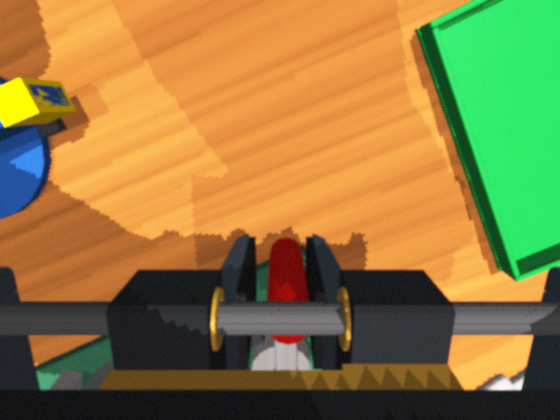

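View pics/s2.png

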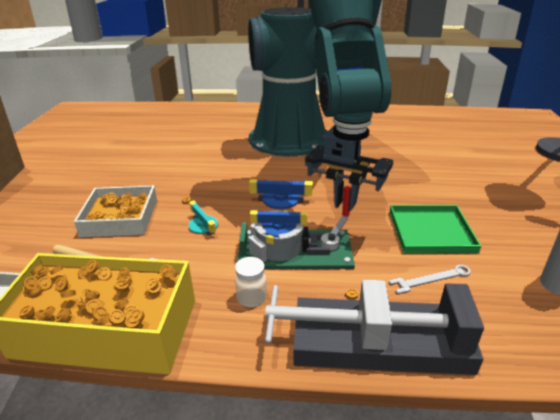

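Run:
```python
from look import *
from g import *
from plant import grip
for phi in [1.2,1.27,1.335]:
    p,a=post(phi); bot.servo_line([*p,.087],rot=qyaw(a),vel=.06)
    print(round(phi,2),np.round(bot.read_contact_force(),1),np.round(bot.read_tool_pos(),3))
p,a=post(1.30); bot.servo_line([*p,.087],vel=.06); grip(.5)
bot.servo_line([*p,.19],vel=.25)
bot.move_pose([.57,.07,.33],qyaw(np.pi/2))
c,T=look("w3"); i=cv2.imread("pics/w3.png"); cv2.imwrite("pics/w3z.png",cv2.resize(i[110:290,150:410],None,fx=3,fy=3,interpolation=2))
print(bot.read_clock())
```

```text
1.2 [0.5 0.3 1.1] [0.529 0.159 0.087]
1.27 [ 0.1  0.9 -0.1] [0.527 0.153 0.087]
1.33 [ 0.2  0.4 -0.6] [0.526 0.147 0.087]
12.25
```

View pics/w3z.png

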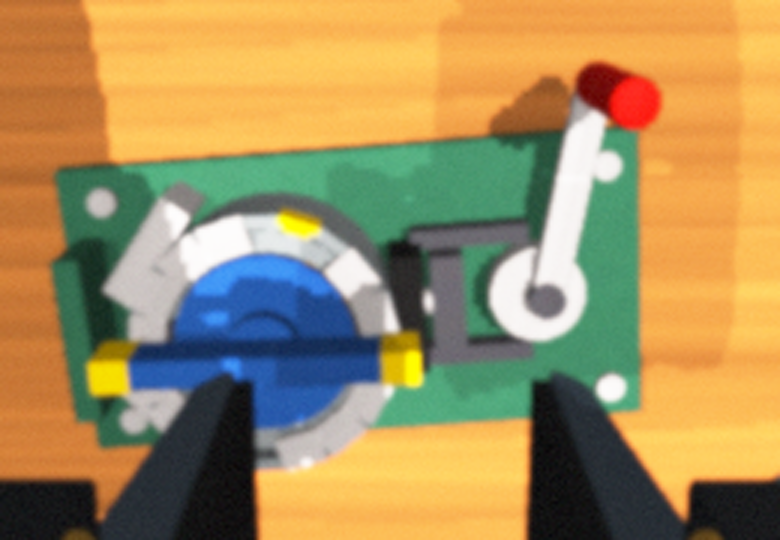

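Run:
```python
import pickle
from h import *
c,T=pickle.load(open("w3.pkl","rb"))
f=lambda u,v:(150+u/3-.33,110+v/3-.33)
P={}
for n,uv,z in [("pivot",(546,300),.045),("posttop",(634,103),.116),("slot-",(298,221),.07),("barL",(110,371),.09),("barR",(400,360),.09),("bolt",(607,166),.014),("bolt2",(611,388),.014),("bolt3",(101,203),.014),("bolt4",(135,420),.014)]:
    P[n]=atz(c,f(*uv),z,T)[:2]; print(n,P[n].round(4))
d=P["posttop"]-P["pivot"]; print(np.hypot(*d),np.arctan2(d[1],d[0])-np.pi/2-.072)
d=P["bolt"]-P["bolt3"];e=P["bolt2"]-P["bolt4"];print(np.arctan2(-d[0],d[1]),np.arctan2(-e[0],e[1]))
# rim circle: fit via predicted overlay
i=c["img"][:,:,::-1].copy()
o=np.array([.6231,.0174])
for r,z,col in [(.05,.074,(0,255,0)),(.038,.074,(0,0,255))]:
    t=np.linspace(0,2*np.pi,120); pts=proj(c,np.c_[o[0]+r*np.cos(t),o[1]+r*np.sin(t),np.full(120,z)],T)
    cv2.polylines(i,[np.round(pts*16).astype(np.int32)],True,col,1,cv2.LINE_AA,4)
cv2.imwrite("pics/w3o.png",cv2.resize(i[110:290,150:410],None,fx=3,fy=3))
```

```text
pivot [0.6157 0.1326]
posttop [0.5282 0.1484]
slot- [0.5771 0.034 ]
barL [ 0.63   -0.0361]
barR [0.6258 0.0725]
bolt [0.5655 0.1607]
bolt2 [0.666  0.1679]
bolt3 [ 0.5812 -0.0551]
bolt4 [ 0.6812 -0.0473]
0.08891943457961668 1.3200877321340845
0.07236206093393979 0.07059185901429638
```

View pics/w3o.png

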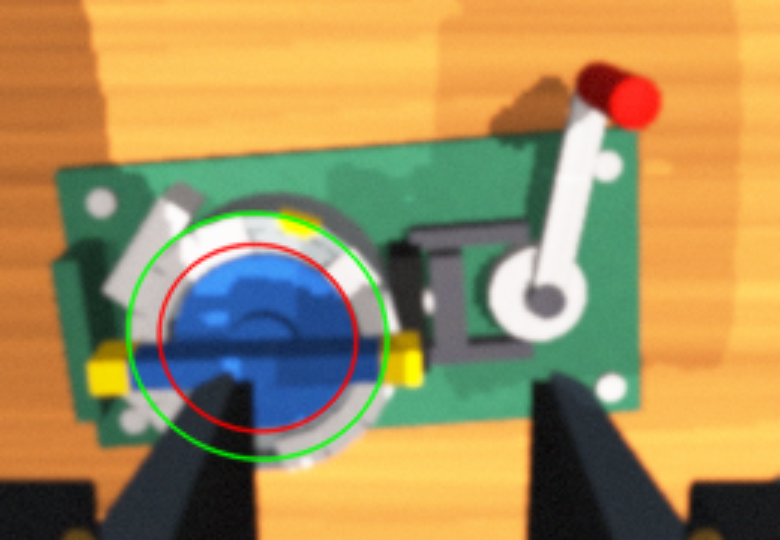

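Run:
```python
from look import *
from plant import grip
C=[.627,.0188]
grip(.5)
bot.move_pose([*C,.17],qyaw(.038))
bot.servo_line([*C,.106],vel=.12)
print(np.round(bot.read_contact_force(),1))
grip(.19); print(bot.read_grip_width(),np.round(bot.read_contact_force(),1),bot.read_clock())
for a in np.linspace(.038,1.281,7)[1:]:
    bot.move_pose([*C,.106],qyaw(a)); print(round(a,2),np.round(bot.read_contact_force(),1),np.round(bot.read_ft_torque(),2),round(bot.read_clock(),2))
grip(.10);print(bot.read_grip_width(),np.round(bot.read_contact_force(),1))
grip(.5); bot.servo_line([*C,.18],vel=.2)
bot.move_pose([.56,.03,.30],qyaw(np.pi/2))
c,T=look("w4"); i=cv2.imread("pics/w4.png"); cv2.imwrite("pics/w4z.png",cv2.resize(i[110:290,150:410],None,fx=3,fy=3,interpolation=2))
print(bot.read_clock())
```

```text
[ 0.7 -0.9 -0.4]
0.18737463805108795 [-0.1  0.7  0.3] 15.0583
0.25 [-0.1  0.1 -0.6] [-0.13  0.06 -0.03] 15.38
0.45 [ 0.2  0.1 -1. ] [-0.05 -0.01  0.03] 15.69
0.66 [-0.1  0.1  0.3] [-0.08  0.01  0.01] 16.01
0.87 [-0.1  0.3  0.3] [-0.09 -0.01 -0.02] 16.32
1.07 [-0.4  0.5 -0.1] [-0.02 -0.    0.02] 16.64
1.28 [0.3 0.7 0.8] [-0.03 -0.01 -0.01] 16.96
0.12999317969314927 [-0.2  0.5 -0.2]
19.075
```

View pics/w4.png

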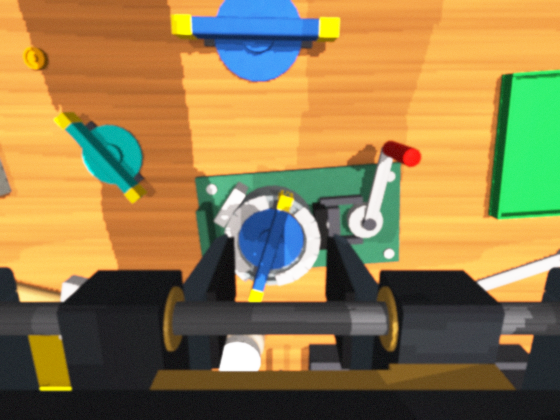

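View pics/w4z.png

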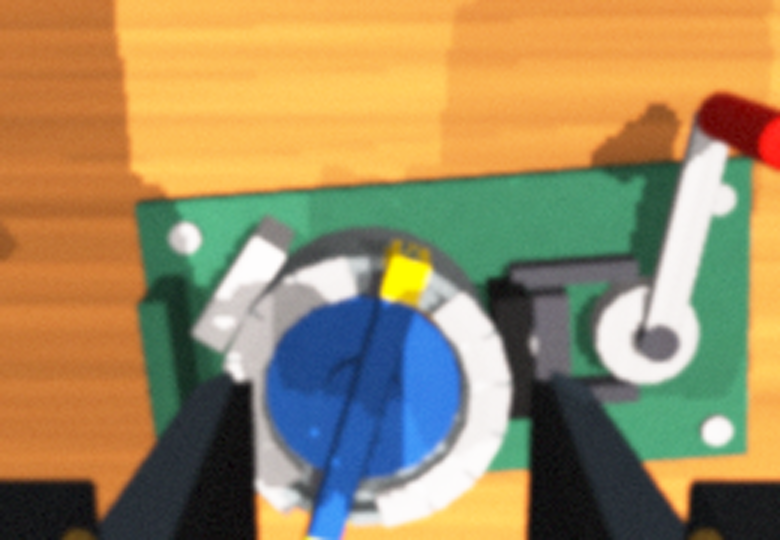

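Run:
```python
import pickle
from h import *
c,T=pickle.load(open("w4.pkl","rb"))
f=lambda u,v:(150+u/3-.33,110+v/3-.33)
a=atz(c,f(407,281),.102,T);b=atz(c,(256.5,296),.102,T);print(a,b,(a+b)/2,np.linalg.norm(a-b))
d=b-a;print("bar",np.arctan2(d[1],d[0]))
r=[atz(c,f(*p),.074,T) for p in [(362,262),(462,290),(278,490),(375,518)]]
print(r); m=(r[0]+r[1])/2; n=(r[2]+r[3])/2; d=n-m; print("slot",np.arctan2(d[1],d[0]),(m+n)/2, np.linalg.norm(r[0]-r[1]))
for z in(.074,.07): 
  p=atz(c,f(408,246),z,T);print("yellow mark",p, np.arctan2(.019-p[1],.6265-p[0]))
```

```text
[0.57516395 0.03423947 0.102     ] [0.67697617 0.0039663  0.102     ] [0.62607006 0.01910289 0.102     ] 0.10621766891526369
bar -0.28901760478895694
[array([0.57591882, 0.01877041, 0.074     ]), array([0.58619244, 0.05412573, 0.074     ]), array([ 0.66396509, -0.01344537,  0.074     ]), array([0.67559831, 0.02280989, 0.074     ])]
slot -0.34380265972410895 [0.62541867 0.02056516 0.074     ] 0.03681773898418807
yellow mark [0.57015087 0.03493649 0.074     ] -0.2756189349425927
yellow mark [0.57111545 0.03499453 0.07      ] -0.2811413913125471
```

Run:
```python
from look import *
from plant import grip
C=[.6262,.019]; a=-.287+np.pi-np.pi/2
bot.move_pose([*C,.17],qyaw(a))
bot.servo_line([*C,.105],vel=.12)
grip(0.0); print(bot.read_grip_width(),np.round(bot.read_contact_force(),1)); bot.wait(.3)
for z in (.109,.113,.118,.125):
    bot.servo_line([*C,z],vel=.03); f=bot.read_contact_force(); print(z,np.round(f,1))
    if f[2]<-12: break
else:
    bot.servo_line([*C,.24],vel=.12); bot.wait(.25)
print(bot.read_grip_width(),np.round(bot.read_contact_force(),1),bot.read_clock())
for n in("scene","side"):
    s=camera(n); cv2.imwrite(f"pics/{n}5.png",s["img"][:,:,::-1])
```

```text
0.12928887550012086 [-1.4  0.5  2.8]
0.109 [ 0.4 -0.4 -1.9]
0.113 [-0.6 -0.  -2.7]
0.118 [ 0.6  0.3 -1.3]
0.125 [-0.7  0.1 -2.1]
0.13382675277569098 [-1.  -0.6 -3. ] 23.9417
```

View pics/side5.png

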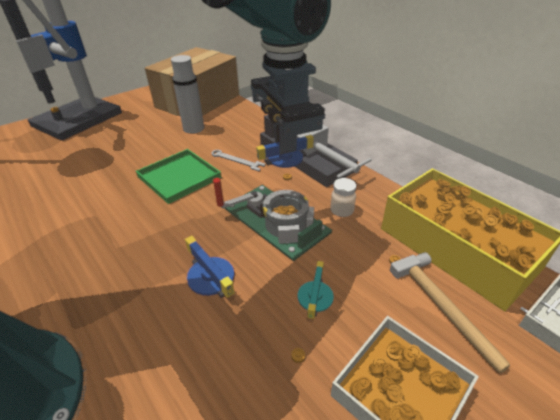

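View pics/scene5.png

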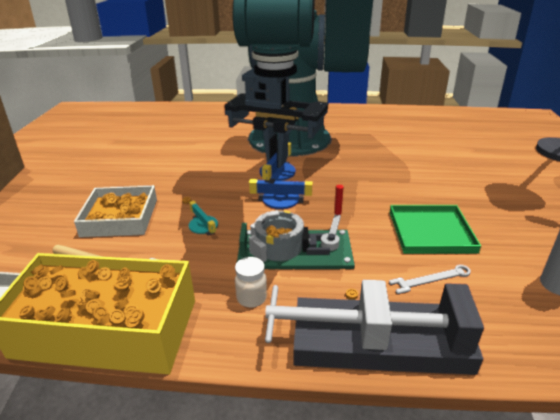

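Run:
```python
from look import *
from plant import grip
P=[.528,.367]; a=-.287+np.pi/2
bot.servo_line([*P,.24],rot=qyaw(np.pi/2+.06),vel=.2)
bot.servo_line([*P,.09],vel=.15)
for z in np.arange(.06,.040,-.003):
    bot.servo_line([*P,z],vel=.03); bot.wait(.1)
    f=np.mean([bot.read_contact_force()[2] for _ in range(5)]); print(round(z,4),round(f,1))
    if f>2: break
grip(.4); bot.servo_line([*P,.12],vel=.15); bot.move_pose([.45,.32,.33],qyaw(np.pi/2))
c,T=look("w6")
for n in("scene","side"):
    s=camera(n); cv2.imwrite(f"pics/{n}6.png",s["img"][:,:,::-1])
print(bot.read_clock())
```

```text
0.06 -2.6
0.057 -1.7
0.054 -2.5
0.051 -1.3
0.048 -2.0
0.045 9.4
32.4333
```

View pics/w6.png

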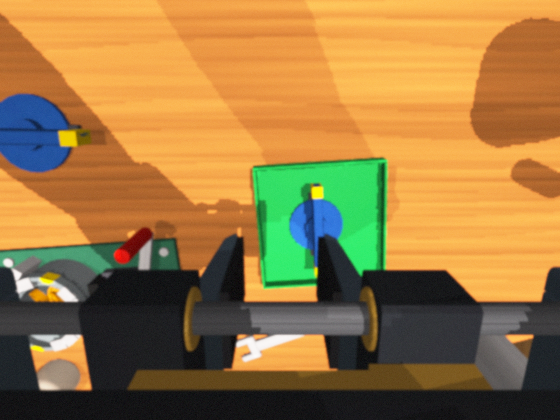

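View pics/side6.png

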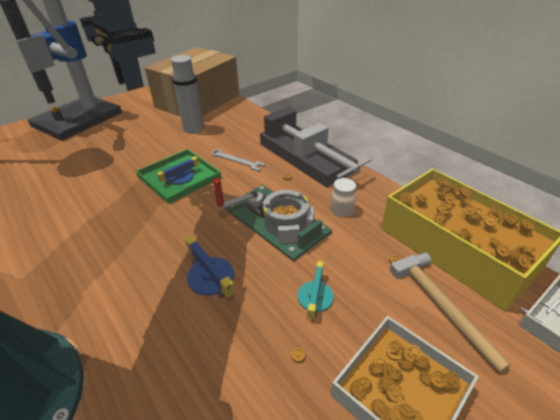

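View pics/scene6.png

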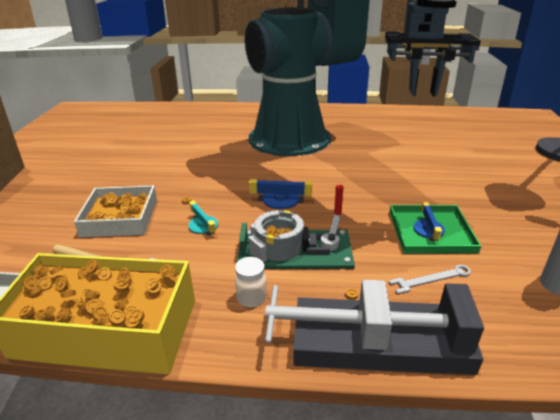

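Run:
```python
from plant import hand_in,bot
print(bot.read_clock()); hand_in()
```

```text
32.4333
the job is handed in; nothing more can be done
```

The job is handed in after 32.4 s of the 72 s allowed, with every step done and no failed checks. The hand-in gave no verdict.

- **Clamp:** I swung the lever with the open jaws loosely around its post, from about 0.54 to 1.30–1.32 rad, measured in a wrist picture. I had no reading of the pad's force on the barrel. That it is over 3 N follows from the lever angle and from the barrel not moving when I lifted the lid.
- **Lid turn:** I turned the bar about 71° counter-clockwise. It then lay at -0.289 rad. Sighting the yellow mark puts the slots at -0.28 rad. A rougher sighting of the slot edges gave -0.34 rad. Both are within the 0.10 rad tolerance.
- **Lift and placing:** The lid came free with only about its own weight on the wrist. I lowered it until it touched the tray floor (9 N) and released it.
- **Last pictures:** The lid is flat, right way up and near the tray's centre. The barrel is upright in the stand, the lever is where I left it, the other things look undisturbed, and the gripper is clear of everything.

The wrist force readings stayed near zero while the lever moved, though 4–7 N was expected. I took these only between motions, so they say nothing certain about the force during the swing.

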